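# Set the slicing guide's stop with its knurled wheel and feed the cheese up to it

### The job

Set the slicing guide for the next portion: with a fingertip, roll the top of the knurled wheel towards the knife slot until the pointer of the stop plate lines up with the mark of the rider on the rule, without touching the stop or shifting the rider. Then push the cheese loaf gently along the bed, through the knife guide, until its cut end rests against the stop, with the pointer still on the mark. Grasp and lift nothing, and leave the things around the guide where they stand.

Things in the scene. Friction and masses are not known exactly. Their poses are not given: they have to be found in the camera images.
- slicing_guide: Fixed slicing guide: a beech board 140 (x) x 400 (y) x 20 mm with steel fittings. Origin at the table surface, under the middle of the knife slot; its x points to the side of the tall fence (away from the robot at yaw 0), its y along the bed from the cheese to the wheel, z up. The bed, the board's top, is at z = 20 mm; heights below are over the table.
- knife_slot (a point): Middle of the knife slot, on the bed; axes of the guide. Four steel uprights at x = +/-46 mm (14 mm wide), y -10 to +10 mm, 86 mm high. The cheese runs between a fence at x = +32 mm (60 mm high) and a low lip at x = -32 mm (34 mm high), both y = -200 to -10 mm.
- wheel_housing (a point): Middle of the wheel housing's top, on the wheel's axle line in plan, 61 mm high; the housing measures 58 (x) x 74 (y) mm, and the wheel stands 10 mm proud of it. Two bars of the stop, at x = +/-15.5 mm from the wheel's middle, 9 mm wide, top 62.5 mm high, run through it along y to a tie at their ends, at first 220 mm from the slot.
- wheel_top (a point): Topmost point of the knurled wheel, 71 mm over the table: 24 mm radius, 14 mm wide, axle along the guide's x, set in the housing. A finger pressed on it with about 6 to 15 N and drawn along the guide's -y turns it forward without slipping; drawing takes about 4 N. The wheel stays where it is left.
- wheel (a joint): Turn of the wheel, rad, 0 at the start and at most 6.5; it grows as the top of the wheel moves towards the knife slot (guide -y). Pinion and rack: 1 rad (24 mm of rim) moves the stop 8 mm.
- stop (a joint): Travel of the stop plate towards the knife slot, m: 0 fully open (as at the start; its face is then 80 mm from the slot's centre plane), at most 0.052. A push of about 10 N on the plate would force it back.
- rider (a joint): Position of the gauge rider on the same scale as the stop, m: pointer and mark are in line when joint stop equals joint rider. Set somewhere from 0.014 to 0.034 and to be left there; it is stiff.
- pointer (a point): Tip of the dark pointer that reaches from the top of the stop plate over the fence to the rule, 65 mm over the table; its axes are the guide's. The pointer is 3 mm wide along y.
- rider_mark (a point): Tip of the rider's point, which faces the pointer from the outer edge of the rule's flange, 65 mm over the table; its axes are the guide's. In line with the pointer when both have the same y in the guide's frame.
- stop_face (a point): Middle of the stop plate's face that looks at the cheese, 24 mm over the bed; the plate is 58 mm wide, 40 mm high and 4 mm thick; axes of the guide.
- cheese_cut_end (a point): Centre of the pale cut end of the cheese loaf (58 wide, 120 long, 52 mm high, about 0.36 kg, loose on the bed), 26 mm over the bed; y points out of that end, towards the stop. Sliding it takes 2 to 4 N.
- cheese_tail (a point): Centre of the loaf's other end, the one to push, 26 mm over the bed.
- cheese: The cheese loaf; origin at the centre of its underside.
- cheese_tin: Open low tin, 66 mm across, 52 mm high, near the guide on the robot's side; origin under its centre. To be left alone.
- salt_shaker: Glass salt shaker, 44 mm across, 90 mm high, near the guide on the robot's side; origin under its centre. To be left alone.
- ramekin: White bowl of spice, 109 mm across, 48 mm high, near the guide on the robot's side; origin under its centre. To be left alone.
There are look-alikes about, which are no part of the job. Of the things that look like the cheese, the largest one is meant.

How it is judged:
By the outcome, as a careful person would: the job done as asked, in the order asked, and still so for the second after the job is handed in, with the robot touching nothing.
It also fails if it takes over 67 s, if anything falls off the work surface, if the arm or the gripper's body presses on something with over 40 N, if the wrist force passes 120 N, or if a joint passes its speed limit or range.

### The arm

A 6-joint arm with a two-finger parallel gripper is mounted at the origin on a cart in front of the work surface, level with it; the furniture and walls round the work are solid. World frame = base frame: x ahead of the robot, y to its left, z up, the work surface at z = 0. Lengths are in m, angles in rad, forces in N, time in s.
With the tool pointing down it reaches from about 0.25 to 0.775 m from the base axis. Payload 4 kg.
Tool frame: the origin (TCP) lies midway between the tips of the shut fingers; the grasp point (between the pads) lies grip_point_offset behind it (grip_point_offset is the distance from the TCP to the grasp point, in m); z points along the fingers, y is the line along which they close (so a half turn about z gives the same grasp; the last joint's range is limited). The gripper opens to 94 mm and grips with 3 to 60 N. Pads are 16 mm wide; open, the fingers measure 119 mm over their backs; the gripper's body (75 mm by 177 mm) begins 78 mm behind the grasp point.
Start: joints at [1.237, 0.087, 1.371, -0, 1.684, -0.103], TCP at [0.126, 0.535, 0.206] pointing down, gripper open.
Joint ranges: [-3.1, 3.1], [-0.76, 2.03], [0.27, 2.55], [-1.08, 4.22], [0.17, 2.65], [-2.57, 2.57]. Speed limits (rad/s): [2.79, 2.79, 3.14, 3.14, 3.14, 3.14].

### API

Orientations are given as [roll, pitch, yaw] about the fixed x, y, z axes, in that order (R = Rz(yaw) Ry(pitch) Rx(roll)).
In Python, from bench import * gives the robot as it stands. The module is installed in compiled form; this text tells all that it offers.
- The arm moves only by the tool apply_moves, never from a script. Its argument "commands" is a list of rows, each a list of 7 numbers: the turn, a rotation vector about the world's x, y, z in rad, then the shift along the world's x, y, z in m, then the opening in per cent of the stroke, from 0 (shut) to 100 (fully open). In form: [[ax, ay, az, x, y, z, jaw], ...]. A call has exactly 5 rows; each row is the pose to reach, as a shift and turn from the pose commanded when the call began; what a row does not reach only later rows make up. A row lasts 1/10 s, in which the tool goes at most 50 mm and 8.59 degrees, less where a joint would pass 70% of its speed; a pose out of reach is approached as far as the arm can. A call with a gripper value outside its range is refused whole. The fingers move at their own pace and stop on an object; the grip force is fixed at half the most. Time passes only in rows, so rows that repeat a pose let the fingers close, or fill a call up. It gives the time, the measured TCP pose, the force, the opening and the grip force at its end, in the units of the state.
- get_obs(): the state, without advancing time (a new reading comes with each control period).
- snapshot(name): name is "scene" or "top" or "wrist"; returns a dict with "pixels" (384x512x3 uint8, red, green, blue), "vertical_fov" (degrees; the focal length in pixels is half the picture's height over the tangent of half this angle, whatever the lens; pixels are square), "cx", "cy" (the principal point, pixels), "rvec" (rotation vector, rad) and "tvec" (3), from world to camera coordinates, as OpenCV has them. Camera axes: x right, y down, z forward; pixel columns grow to the right and rows downward; lengths in m; the calibration is good to about 2 mm. A picture is of the moment at which its call begins. There is no depth.
- close_job(): hands the job in; it is judged then, once.
Trained networks look in the newest picture that a camera, given by its name, has taken for a name from the list of things; names that differ only in an ending like _2 or _b are one class to them, and where a whole thing is asked for, a point or a joint stands for the part that bears it (a point fixed in the world has none). Each returns a list of dicts, best first, with "score" (0 to 1); they miss things now and then, are a little off and sometimes report something else, mostly with a low value. They report only what shows in the picture. A call takes as long as a camera call. They do not tell look-alikes from the thing itself.
- masks_of(camera, query): "mask" (384x512 bool, what is visible of it) and "extent" ([left, top, right, bottom] in pixels, round what is visible of it).
- place_of(camera, query): "pixel" ([column, row] in pixels: a listed point, or the origin of a listed thing).
The state is a dict: "time": time; "joint_positions": joint angles; "qvel": joint speeds; "joint_torque": joint torques, N m; "tool_pos": TCP position; "ee_rot": TCP orientation; "wrist_force": force on the tool from outside, world axes, zero at the start; "wrist_torque": the same for the moment, N m; "width": finger opening in m; "finger_force": force on a finger pad.
Only numpy, scipy, OpenCV 4.12 (cv2) and the standard library are available. Lean on these libraries where they do the work, as an engineer would, in place of code of your own. Each camera call takes 0.05 s, during which the arm holds its last target. There are 200 camera calls.

## Working session

There is one attempt and no reset: what is moved stays moved. The work goes in short steps, Python scripts to look and compute and a tool call to move; the robot and the scene stay as the last step left them, time stands still between calls to the robot, and variables do not carry over. Pictures are saved under pics/ and viewed, at most 10 in all, crops included, and the job is handed in when it is done.

Besides the shell and the picture viewer there is one more tool, called after "Request:" as name(argument=value, ...), one argument or row to a line, values as JSON. apply_moves: Moves the arm, as the interface text tells. Its arguments: {"type":"object","properties":{"commands":{"type":"array"}},"required":["commands"]}

```bash
mkdir -p pics; cat > h.py <<'E'
from bench import *
import numpy as np, cv2
def cam(s):
    f=192/np.tan(np.radians(s["vertical_fov"])/2)
    K=np.array([[f,0,s["cx"]],[0,f,s["cy"]],[0,0,1.]])
    R=cv2.Rodrigues(np.array(s["rvec"],float))[0]
    return K,R,np.array(s["tvec"],float).ravel()
def proj(s,P):
    K,R,t=cam(s); q=(K@(R@np.atleast_2d(P).T+t[:,None])); return (q[:2]/q[2]).T
def onz(s,px,z):
    K,R,t=cam(s); d=R.T@np.linalg.solve(K,[px[0],px[1],1]); c=-R.T@t
    return c+d*(z-c[2])/d[2]
def tri(ss,pxs):
    A=[];b=[]
    for s,p in zip(ss,pxs):
        K,R,t=cam(s); d=R.T@np.linalg.solve(K,[p[0],p[1],1]); d/=np.linalg.norm(d); c=-R.T@t
        M=np.eye(3)-np.outer(d,d); A.append(M); b.append(M@c)
    return np.linalg.solve(sum(A),sum(b))
def save(n,img): cv2.imwrite("pics/"+n,cv2.cvtColor(img,cv2.COLOR_RGB2BGR))
E
python3 - <<'E'
from h import *
S={n:snapshot(n) for n in("scene","top","wrist")}
import pickle; pickle.dump(S,open("s0.pkl","wb"))
save("a.png",cv2.resize(np.hstack([S["scene"]["pixels"],S["top"]["pixels"]]),(800,300)))
Z=dict(knife_slot=.02,wheel_housing=.061,wheel_top=.071,pointer=.065,rider_mark=.065,stop_face=.044,cheese_cut_end=.046,cheese_tail=.046,cheese=.02,cheese_tin=0,salt_shaker=0,ramekin=0,slicing_guide=0)
for n in("scene","top","wrist"):
  K,R,t=cam(S[n]); print(n,"campos",(-R.T@t).round(3),"f",K[0,0].round())
  for q,z in Z.items():
    print(n,q,[(round(d["score"],2),np.round(d["pixel"],1).tolist(),onz(S[n],d["pixel"],z)[:2].round(4).tolist()) for d in place_of(n,q)[:4]])
o=get_obs(); print(o)
E
```

```text
scene campos [-0.111 -0.673  0.473] f 401.0
scene knife_slot [(0.85, [238.3, 205.0], [0.538, -0.0136])]
scene wheel_housing [(0.62, [168.1, 204.4], [0.3615, 0.039]), (0.6, [212.7, 170.0], [0.5831, 0.1381]), (0.47, [246.6, 203.8], [0.4981, -0.082])]
scene wheel_top [(0.93, [207.9, 169.6], [0.5584, 0.1296])]
scene pointer [(0.63, [233.1, 171.3], [0.6122, 0.0847])]
scene rider_mark [(0.58, [239.4, 172.7], [0.6179, 0.0653])]
scene stop_face [(0.85, [220.9, 182.2], [0.5677, 0.0862])]
scene cheese_cut_end [(0.6, [231.0, 166.6], [0.6682, 0.1526])]
scene cheese_tail [(0.69, [308.2, 246.3], [0.4727, -0.2822]), (0.63, [282.2, 220.0], [0.5201, -0.174]), (0.55, [230.3, 158.3], [0.7179, 0.2089])]
scene cheese [(0.89, [325.8, 262.3], [0.4853, -0.3191]), (0.77, [261.1, 219.4], [0.5236, -0.107]), (0.73, [278.3, 220.6], [0.5494, -0.1391]), (0.53, [233.1, 168.7], [0.7077, 0.1848])]
scene cheese_tin [(0.79, [218.6, 238.1], [0.4138, -0.0774]), (0.39, [233.1, 207.6], [0.5457, 0.0136])]
scene salt_shaker [(0.71, [200.2, 219.9], [0.4388, 0.0191])]
scene ramekin [(0.62, [167.2, 204.0], [0.4313, 0.1482]), (0
[... 1514 characters left out ...]
joint_positions': array([ 1.23692568e+00,  8.72138496e-02,  1.37074481e+00,  9.54527843e-06,
        1.68358800e+00, -1.03081794e-01]), 'qvel': array([-8.39570664e-04, -1.26464931e-03,  6.94957153e-04,  9.21304048e-04,
        7.06466760e-05, -5.90430821e-04]), 'joint_torque': array([ 4.50702546e-04, -3.40031970e+01, -3.02590191e+01,  7.18567288e-02,
        2.37565208e-02, -1.06310455e-05]), 'tool_pos': array([0.12580356, 0.53542526, 0.20547554]), 'ee_rot': array([ 3.14154593e+00, -4.70124439e-06,  2.91080488e+00]), 'wrist_force': array([-0.19967544,  0.79503354, -0.61505725]), 'wrist_torque': array([ 0.00610798,  0.02461987, -0.01834061]), 'finger_force': 0.0, 'width': 0.09428111527116824}
```

View pics/a.png

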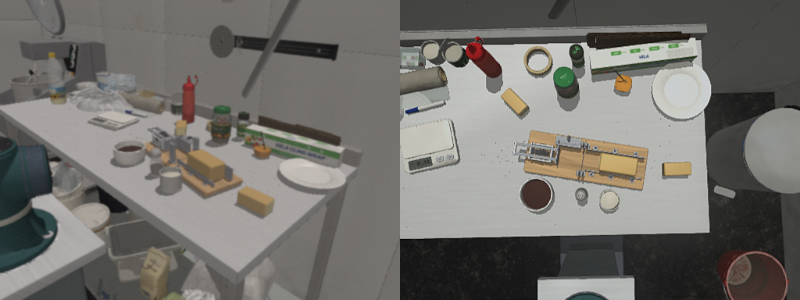

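```bash
python3 - <<'E'
import pickle
from h import *
S=pickle.load(open("s0.pkl","rb"))
a=S["top"]["pixels"][165:265,150:400]; save("b.png",cv2.resize(a,(800,320),interpolation=cv2.INTER_CUBIC))
E
```

```text
(no output)
```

View pics/b.png

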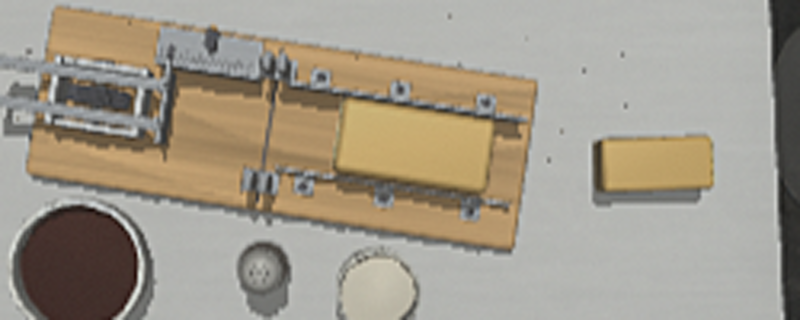

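Top view: the loaf on the guide at about (276,211) is the largest. The look-alikes are a small block at (355,214) right of the guide and another at (150,134) upper left. The wheel is at (178,195), pointer about (201,178), rider about (216,178). The close crop confirms the guide loaf, so I'm moving over the wheel.

Request:
apply_moves(
  commands=[
    [0, 0, 0.02, 0.03, -0.027, 0, 0],
    [0, 0, 0.04, 0.06, -0.054, 0, 0],
    [0, 0, 0.06, 0.09, -0.081, 0, 0],
    [0, 0, 0.077, 0.12, -0.108, 0, 0],
    [0, 0, 0.077, 0.15, -0.135, 0, 0],
  ],
)

```text
time: 2.6
tool_pos: [0.2768, 0.3993, 0.2057]
ee_rot: [3.141, 0.0, 2.988]
wrist_force: [0.3, 0.0, -0.2]
width: 0.0573
finger_force: 0.0
```

Request:
apply_moves(
  commands=[
    [0, 0, 0, 0.03, -0.027, 0, 0],
    [0, 0, 0, 0.06, -0.054, 0, 0],
    [0, 0, 0, 0.09, -0.081, 0, 0],
    [0, 0, 0, 0.12, -0.108, 0, 0],
    [0, 0, 0, 0.15, -0.135, 0, 0],
  ],
)

```text
time: 3.1
tool_pos: [0.4269, 0.2642, 0.2057]
ee_rot: [3.141, 0.001, 2.988]
wrist_force: [0.4, -0.7, 0.4]
width: 0.0171
finger_force: 0.0
```

Request:
apply_moves(
  commands=[
    [0, 0, 0, 0.03, -0.027, 0, 0],
    [0, 0, 0, 0.06, -0.054, 0, 0],
    [0, 0, 0, 0.09, -0.081, 0, 0],
    [0, 0, 0, 0.12, -0.11, -0.02, 0],
    [0, 0, 0, 0.138, -0.13, -0.04, 0],
  ],
)

```text
time: 3.6
tool_pos: [0.5662, 0.1333, 0.1657]
ee_rot: [3.141, 0.003, 2.986]
wrist_force: [0.4, 0.7, 0.1]
width: 0.0005
finger_force: 0.0
```

```bash
python3 - <<'E'
from h import *
o=get_obs();print(o["time"],o["tool_pos"],o["ee_rot"],o["wrist_force"])
s=snapshot("wrist");import pickle;pickle.dump(s,open("w1.pkl","wb"))
save("c.png",cv2.resize(s["pixels"],(800,600)))
K,R,t=cam(s);print((-R.T@t).round(4),R.round(3))
for q,z in dict(knife_slot=.02,wheel_housing=.061,wheel_top=.071,pointer=.065,rider_mark=.065,stop_face=.044).items():
    print(q,[(round(d["score"],2),np.round(d["pixel"],1).tolist(),onz(s,d["pixel"],z)[:2].round(4).tolist()) for d in place_of("wrist",q)[:4]])
E
```

```text
3.6 [0.5661972  0.13331929 0.16566475] [3.14125723e+00 2.67593199e-03 2.98593404e+00] [0.44819915 0.71220984 0.0918194 ]
[0.5009 0.1424 0.3432] [[ 0.156  0.988  0.001]
 [ 0.961 -0.152  0.229]
 [ 0.227 -0.035 -0.973]]
knife_slot [(0.97, [144.4, 180.1], [0.5425, 0.0012])]
wheel_housing [(0.74, [263.5, 188.8], [0.5649, 0.1367])]
wheel_top [(0.61, [258.6, 196.2], [0.5693, 0.131])]
pointer [(0.78, [206.9, 230.8], [0.5991, 0.0718])]
rider_mark [(0.64, [179.6, 233.9], [0.5981, 0.043])]
stop_face [(0.71, [211.4, 186.0], [0.557, 0.0814]), (0.28, [180.0, 234.3], [0.6059, 0.0358])]
```

View pics/c.png

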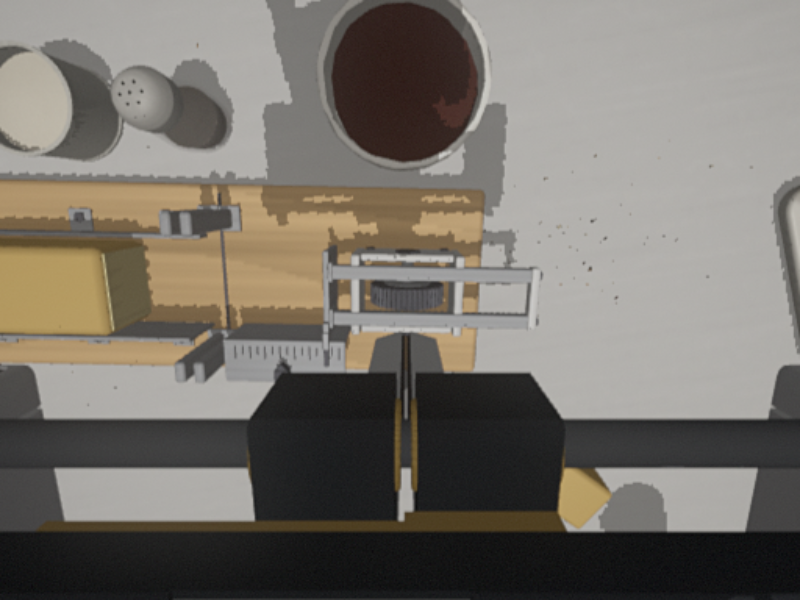

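The view shows the wheel at (260,187), pointer at about (209,233) and rider at about (180,234), so a gap of about 29 mm. Columns run along guide y. Descending just behind the wheel's top.

Request:
apply_moves(
  commands=[
    [0, 0, 0, 0, 0.004, -0.03, 0],
    [0, 0, 0, 0, 0.008, -0.06, 0],
    [0, 0, 0, 0, 0.0115, -0.08, 0],
    [0, 0, 0, 0, 0.0115, -0.089, 0],
    [0, 0, 0, 0, 0.0115, -0.091, 0],
  ],
)

```text
time: 4.45
tool_pos: [0.5631, 0.1477, 0.0744]
ee_rot: [-3.142, -0.001, 2.989]
wrist_force: [0.4, -0.1, 0.3]
width: 0.0005
finger_force: 0.0
```

Request:
apply_moves(
  commands=[
    [0, 0, 0, 0, 0, -0.001, 0],
    [0, 0, 0, 0, 0, -0.002, 0],
    [0, 0, 0, 0, 0, -0.003, 0],
    [0, 0, 0, 0, 0, -0.003, 0],
    [0, 0, 0, 0, 0, -0.003, 0],
  ],
)

```text
time: 4.95
tool_pos: [0.5641, 0.1469, 0.0719]
ee_rot: [3.141, 0.001, 2.988]
wrist_force: [0.2, 0.6, -0.3]
width: 0.0003
finger_force: 0.0
```

Request:
apply_moves(
  commands=[
    [0, 0, 0, 0, 0, -0.0005, 0],
    [0, 0, 0, 0, 0, -0.001, 0],
    [0, 0, 0, 0, 0, -0.0015, 0],
    [0, 0, 0, 0, 0, -0.0015, 0],
    [0, 0, 0, 0, 0, -0.0015, 0],
  ],
)

```text
time: 5.45
tool_pos: [0.5638, 0.1469, 0.0699]
ee_rot: [3.142, -0.0, 2.988]
wrist_force: [0.1, -0.1, 0.2]
width: 0.0007
finger_force: 0.0
```

```bash
cat > o.py <<'E'
from h import *
o=get_obs();print(o["time"],o["tool_pos"].round(4),o["wrist_force"].round(2))
for n in ("wrist",):
  s=snapshot(n);print(n)
  for q,z in dict(wheel_top=.071,pointer=.065,rider_mark=.065).items():
    print(q,[(round(d["score"],2),np.round(d["pixel"],1).tolist(),onz(s,d["pixel"],z)[:2].round(4).tolist()) for d in place_of(n,q)[:3]])
E
python3 o.py
```

```text
5.45 [0.5638 0.1469 0.0699] [ 0.12 -0.06  0.22]
wrist
wheel_top [(0.6, [240.7, 234.7], [0.567, 0.1328])]
pointer []
rider_mark [(0.5, [124.8, 288.1], [0.5967, 0.043])]
```

Request:
apply_moves(
  commands=[
    [0, 0, 0, 0, 0, -0.0005, 0],
    [0, 0, 0, 0, 0, -0.001, 0],
    [0, 0, 0, 0, 0, -0.0015, 0],
    [0, 0, 0, 0, 0, -0.0015, 0],
    [0, 0, 0, 0, 0, -0.0015, 0],
  ],
)

```text
time: 6.15
tool_pos: [0.564, 0.1469, 0.069]
ee_rot: [3.141, 0.0, 2.988]
wrist_force: [-0.4, -0.0, 2.3]
width: 0.0003
finger_force: 1.2
```

Request:
apply_moves(
  commands=[
    [0, 0, 0, 0, 0, -0.001, 0],
    [0, 0, 0, 0, 0, -0.0015, 0],
    [0, 0, 0, -0.0005, -0.003, -0.0015, 0],
    [0, 0, 0, -0.001, -0.006, -0.0015, 0],
    [0, 0, 0, -0.001, -0.006, -0.0015, 0],
  ],
)

```text
time: 6.65
tool_pos: [0.5638, 0.1445, 0.0695]
ee_rot: [3.134, 0.002, 2.989]
wrist_force: [-1.2, 6.6, 8.0]
width: 0.0004
finger_force: 4.9
```

Request:
apply_moves(
  commands=[
    [0, 0, 0, -0.0005, -0.002, 0, 0],
    [0, 0, 0, -0.0007, -0.004, 0, 0],
    [0, 0, 0, -0.001, -0.006, 0, 0],
    [0, 0, 0, -0.0012, -0.008, 0, 0],
    [0, 0, 0, -0.0012, -0.008, 0, 0],
  ],
)

```text
time: 7.15
tool_pos: [0.5624, 0.1359, 0.071]
ee_rot: [3.135, 0.003, 2.989]
wrist_force: [-4.6, 4.6, 13.5]
width: 0.0004
finger_force: 7.0
```

```bash
sed -i 's/("wrist",)/("wrist","top","scene")/' o.py; python3 o.py
```

```text
7.15 [0.5624 0.1359 0.071 ] [-4.64  4.64 13.47]
wrist
wheel_top []
pointer []
rider_mark []
top
wheel_top [(0.98, [177.1, 193.4], [0.5671, 0.1387])]
pointer [(0.28, [301.5, 213.6], [0.5111, -0.167])]
rider_mark [(0.35, [214.9, 179.1], [0.6012, 0.0456])]
scene
wheel_top [(0.75, [209.2, 168.8], [0.5651, 0.1319])]
pointer [(0.9, [230.5, 173.0], [0.598, 0.0801])]
rider_mark [(0.64, [236.9, 204.8], [0.4718, -0.0763]), (0.59, [235.7, 174.4], [0.6014, 0.0629])]
```

Request:
apply_moves(
  commands=[
    [0, 0, 0, -0.0002, -0.003, 0.0005, 0],
    [0, 0, 0, -0.0005, -0.006, 0.0005, 0],
    [0, 0, 0, -0.001, -0.009, 0.0002, 0],
    [0, 0, 0, -0.0015, -0.012, -0.0003, 0],
    [0, 0, 0, -0.0015, -0.012, -0.0005, 0],
  ],
)

```text
time: 8.25
tool_pos: [0.5602, 0.1215, 0.0683]
ee_rot: [3.14, 0.001, 2.988]
wrist_force: [-3.6, 0.3, 9.2]
width: 0.0003
finger_force: 4.0
```

Request:
apply_moves(
  commands=[
    [0, 0, 0, 0, 0, 0.015, 0],
    [0, 0, 0, 0.002, 0.01, 0.03, 0],
    [0, 0, 0, 0.004, 0.025, 0.05, 0],
    [0, 0, 0, 0.004, 0.028, 0.05, 0],
    [0, 0, 0, 0.004, 0.028, 0.05, 0],
  ],
)

```text
time: 8.75
tool_pos: [0.5643, 0.1492, 0.1167]
ee_rot: [3.142, 0.001, 2.989]
wrist_force: [-0.9, 0.3, -0.6]
width: 0.0007
finger_force: 0.0
```

```bash
sed -i 's/("wrist","top","scene")/("wrist",)/' o.py; python3 o.py; python3 -c "
from h import *
s=snapshot('wrist');save('d.png',cv2.resize(s['pixels'][120:340,60:354],(800,600),interpolation=cv2.INTER_CUBIC))"
```

```text
8.75 [0.5643 0.1492 0.1167] [-0.88  0.28 -0.59]
wrist
wheel_top [(0.83, [238.1, 216.5], [0.5696, 0.1295])]
pointer [(0.57, [169.7, 259.1], [0.6009, 0.0628])]
rider_mark [(0.47, [149.4, 258.5], [0.5977, 0.0453])]
```

View pics/d.png

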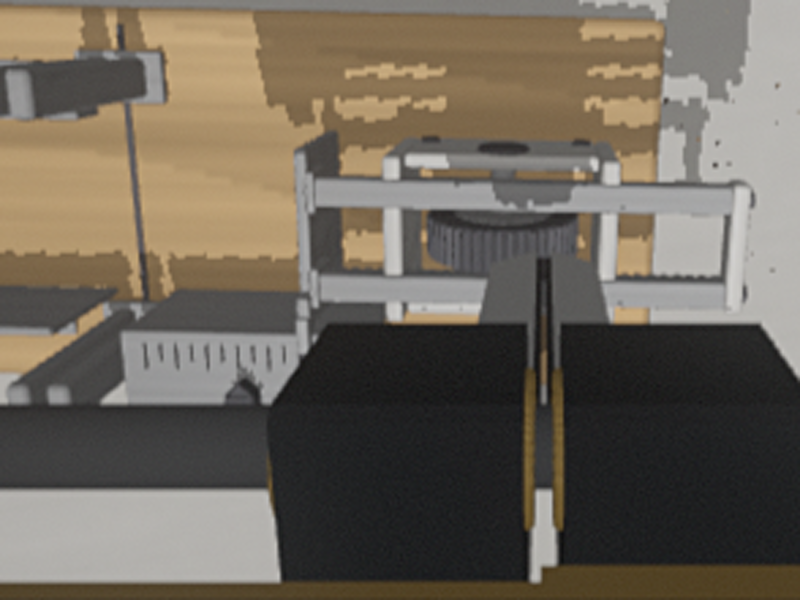

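Pointer is at about (171,250) and mark at (149,258), so roughly 18–20 mm remain. That is two more full strokes, then a fine one.

Request:
apply_moves(
  commands=[
    [0, 0, 0, 0.001, 0, -0.03, 0],
    [0, 0, 0, 0.002, 0, -0.045, 0],
    [0, 0, 0, 0.002, 0, -0.048, 0],
    [0, 0, 0, 0.002, 0, -0.0495, 0],
    [0, 0, 0, 0.002, 0, -0.0495, 0],
  ],
)

```text
time: 9.5
tool_pos: [0.5653, 0.1495, 0.0674]
ee_rot: [3.14, -0.002, 2.988]
wrist_force: [-3.1, 1.9, 4.7]
width: 0.0005
finger_force: 2.2
```

Request:
apply_moves(
  commands=[
    [0, 0, 0, -0.0003, -0.0025, 0, 0],
    [0, 0, 0, -0.0007, -0.005, 0, 0],
    [0, 0, 0, -0.001, -0.008, 0, 0],
    [0, 0, 0, -0.0015, -0.011, 0.0003, 0],
    [0, 0, 0, -0.002, -0.014, 0.0005, 0],
  ],
)

```text
time: 10.0
tool_pos: [0.5638, 0.1389, 0.0707]
ee_rot: [3.134, -0.001, 2.989]
wrist_force: [-6.1, 7.7, 15.1]
width: 0.0004
finger_force: 7.5
```

Request:
apply_moves(
  commands=[
    [0, 0, 0, -0.0003, -0.003, 0, 0],
    [0, 0, 0, -0.0007, -0.006, 0, 0],
    [0, 0, 0, -0.001, -0.009, -0.0003, 0],
    [0, 0, 0, -0.0015, -0.012, -0.0008, 0],
    [0, 0, 0, -0.002, -0.014, -0.001, 0],
  ],
)

```text
time: 10.5
tool_pos: [0.5612, 0.1214, 0.0684]
ee_rot: [3.141, -0.001, 2.988]
wrist_force: [-4.7, 1.2, 8.4]
width: 0.0003
finger_force: 3.4
```

Request:
apply_moves(
  commands=[
    [0, 0, 0, 0, 0, 0.015, 0],
    [0, 0, 0, 0.002, 0.01, 0.03, 0],
    [0, 0, 0, 0.004, 0.025, 0.05, 0],
    [0, 0, 0, 0.004, 0.028, 0.05, 0],
    [0, 0, 0, 0.004, 0.028, 0.05, 0],
  ],
)

```text
time: 11.0
tool_pos: [0.5664, 0.149, 0.1166]
ee_rot: [-3.141, 0.001, 2.989]
wrist_force: [-0.5, 0.5, 0.8]
width: 0.0003
finger_force: 0.0
```

```bash
python3 o.py
```

```text
11.0 [0.5664 0.149  0.1166] [-0.52  0.49  0.75]
wrist
wheel_top [(0.8, [238.9, 212.4], [0.5682, 0.1306])]
pointer [(0.85, [159.7, 256.3], [0.599, 0.0545])]
rider_mark [(0.71, [147.0, 253.6], [0.5948, 0.0441])]
```

Request:
apply_moves(
  commands=[
    [0, 0, 0, 0, 0, -0.03, 0],
    [0, 0, 0, 0, 0, -0.045, 0],
    [0, 0, 0, 0, 0, -0.048, 0],
    [0, 0, 0, 0, 0, -0.0495, 0],
    [0, 0, 0, 0, 0, -0.0495, 0],
  ],
)

```text
time: 11.7
tool_pos: [0.5652, 0.1495, 0.0674]
ee_rot: [3.14, -0.002, 2.988]
wrist_force: [-3.3, 2.3, 5.2]
width: 0.0004
finger_force: 2.5
```

Request:
apply_moves(
  commands=[
    [0, 0, 0, -0.0003, -0.0025, 0, 0],
    [0, 0, 0, -0.0007, -0.005, 0, 0],
    [0, 0, 0, -0.001, -0.008, 0.0003, 0],
    [0, 0, 0, -0.0015, -0.011, 0.0006, 0],
    [0, 0, 0, -0.002, -0.014, 0.0008, 0],
  ],
)

```text
time: 12.2
tool_pos: [0.5636, 0.1388, 0.0707]
ee_rot: [3.134, -0.001, 2.989]
wrist_force: [-6.1, 6.4, 13.5]
width: 0.0007
finger_force: 7.1
```

Request:
apply_moves(
  commands=[
    [0, 0, 0, -0.0003, -0.003, 0, 0],
    [0, 0, 0, -0.0007, -0.006, 0, 0],
    [0, 0, 0, -0.001, -0.008, -0.0003, 0],
    [0, 0, 0, -0.0015, -0.009, -0.0006, 0],
    [0, 0, 0, -0.0015, -0.009, -0.0006, 0],
  ],
)

```text
time: 12.7
tool_pos: [0.5617, 0.1269, 0.0702]
ee_rot: [3.14, -0.001, 2.988]
wrist_force: [-6.8, 1.7, 13.9]
width: 0.0005
finger_force: 6.8
```

Request:
apply_moves(
  commands=[
    [0, 0, 0, 0, 0, 0.015, 0],
    [0, 0, 0, 0.002, 0.01, 0.03, 0],
    [0, 0, 0, 0.004, 0.025, 0.05, 0],
    [0, 0, 0, 0.004, 0.05, 0.05, 0],
    [0, 0, 0, 0.004, 0.053, 0.05, 0],
  ],
)

```text
time: 13.2
tool_pos: [0.5669, 0.1806, 0.1179]
ee_rot: [3.14, 0.001, 2.99]
wrist_force: [0.1, 0.6, 0.3]
width: 0.0004
finger_force: 0.0
```

```bash
python3 o.py;python3 -c "
from h import *
import pickle
s=snapshot('wrist');pickle.dump(s,open('w3.pkl','wb'));save('e.png',cv2.resize(s['pixels'][210:285,70:170],(800,600),interpolation=cv2.INTER_CUBIC))"
```

```text
13.2 [0.5669 0.1806 0.1179] [0.13 0.56 0.34]
wrist
wheel_top [(0.72, [212.6, 54.7], [0.4476, 0.1634]), (0.65, [203.6, 215.6], [0.5674, 0.1328])]
pointer [(0.61, [116.5, 258.9], [0.5968, 0.0475])]
rider_mark [(0.39, [112.7, 260.6], [0.5978, 0.0438])]
```

View pics/e.png

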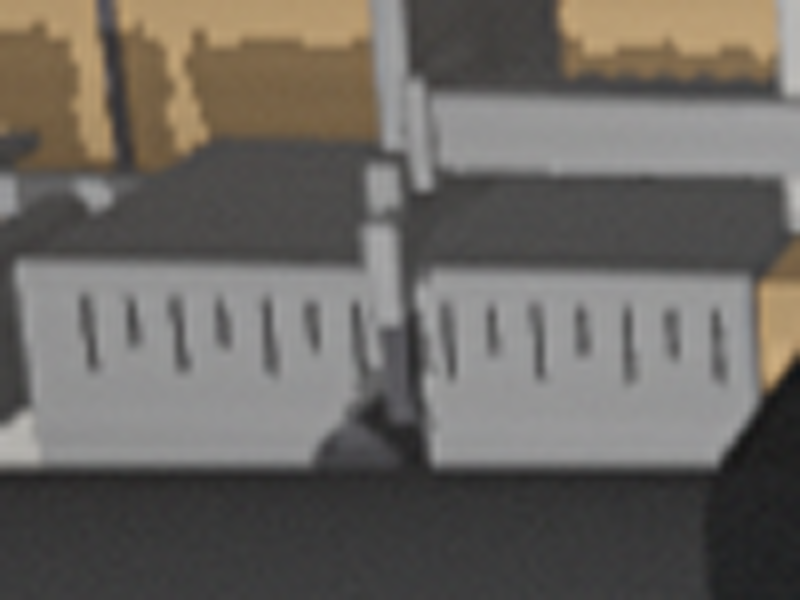

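Rider's point is at about (116,260) and pointer tip at about (119,262), with roughly 2.6–3.5 mm to go. I'll shift the camera for a better look.

Request:
apply_moves(
  commands=[
    [0, 0, 0, 0.02, 0, 0, 0],
    [0, 0, 0, 0.04, 0, 0, 0],
    [0, 0, 0, 0.06, 0, -0.01, 0],
    [0, 0, 0, 0.06, 0, -0.02, 0],
    [0, 0, 0, 0.06, 0, -0.02, 0],
  ],
)

```text
time: 13.95
tool_pos: [0.6248, 0.1778, 0.0941]
ee_rot: [-3.14, -0.006, 2.987]
wrist_force: [-0.8, 0.3, -0.3]
width: 0.0006
finger_force: 0.0
```

```bash
python3 o.py;python3 -c "
from h import *
import pickle
s=snapshot('wrist');pickle.dump(s,open('w4.pkl','wb'));r=place_of('wrist','rider_mark');c=np.array(r[0]['pixel'] if r else [115,200]).astype(int)
x=max(0,c[0]-50);y=c[1]-37;print(x,y);save('f.png',cv2.resize(s['pixels'][y:y+75,x:x+100],(800,600),interpolation=cv2.INTER_CUBIC))"
```

```text
13.95 [0.6248 0.1778 0.0941] [-0.82  0.31 -0.31]
wrist
wheel_top [(0.9, [184.2, 149.1], [0.568, 0.1321])]
pointer []
rider_mark [(0.8, [78.7, 205.3], [0.5972, 0.0425])]
31 164
```

View pics/f.png

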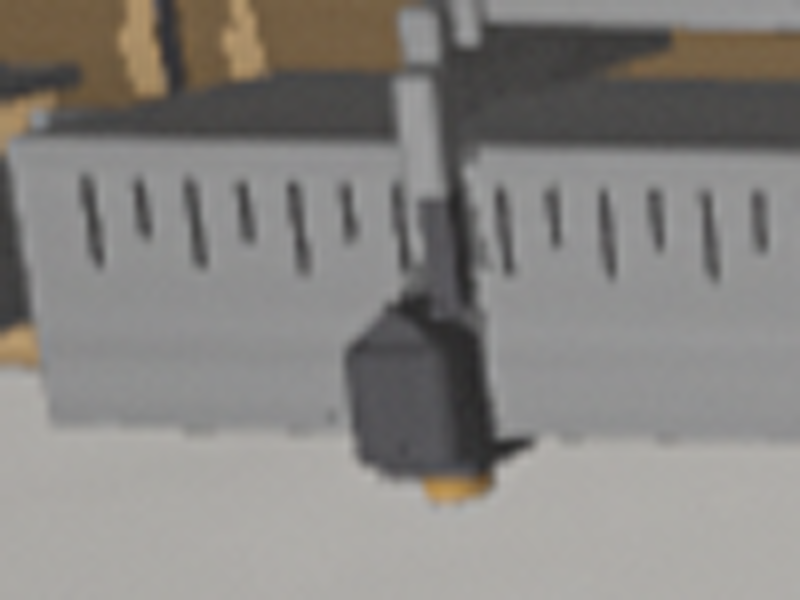

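Close view: rider apex at crop (403,298), pointer tip centre at about (436,300). At 10.8 px/mm, about 3.0 mm (9 mm of rim) remains.

Request:
apply_moves(
  commands=[
    [0, 0, 0, -0.025, -0.01, 0, 0],
    [0, 0, 0, -0.045, -0.03, 0, 0],
    [0, 0, 0, -0.058, -0.038, 0, 0],
    [0, 0, 0, -0.058, -0.038, -0.018, 0],
    [0, 0, 0, -0.058, -0.038, -0.018, 0],
  ],
)

```text
time: 14.75
tool_pos: [0.5668, 0.1406, 0.0779]
ee_rot: [-3.141, -0.003, 2.988]
wrist_force: [-0.3, 0.3, 0.4]
width: 0.0003
finger_force: 0.0
```

```bash
python3 -c "
from h import *
snapshot('top');snapshot('top');o=get_obs();print(o['tool_pos'],o['wrist_force'])"
```

```text
[0.56838228 0.14103674 0.07948046] [ 0.49664992 -0.26035089 -1.1697136 ]
```

Request:
apply_moves(
  commands=[
    [0, 0, 0, -0.002, 0, -0.006, 0],
    [0, 0, 0, -0.002, 0, -0.008, 0],
    [0, 0, 0, -0.002, 0, -0.0095, 0],
    [0, 0, 0, -0.002, 0, -0.011, 0],
    [0, 0, 0, -0.002, 0, -0.011, 0],
  ],
)

```text
time: 15.35
tool_pos: [0.5668, 0.1412, 0.0705]
ee_rot: [3.141, 0.001, 2.988]
wrist_force: [-3.9, -0.2, 7.2]
width: 0.0003
finger_force: 3.8
```

Request:
apply_moves(
  commands=[
    [0, 0, 0, -0.0003, -0.002, 0, 0],
    [0, 0, 0, -0.0006, -0.004, 0, 0],
    [0, 0, 0, -0.0009, -0.006, 0, 0],
    [0, 0, 0, -0.0012, -0.0085, 0, 0],
    [0, 0, 0, -0.0012, -0.0085, 0, 0],
  ],
)

```text
time: 15.85
tool_pos: [0.5658, 0.1348, 0.0711]
ee_rot: [3.137, 0.001, 2.989]
wrist_force: [-4.9, 3.6, 8.7]
width: 0.0006
finger_force: 4.7
```

Request:
apply_moves(
  commands=[
    [0, 0, 0, -0.0001, -0.0007, 0, 0],
    [0, 0, 0, -0.0002, -0.0013, 0, 0],
    [0, 0, 0, -0.0003, -0.002, 0, 0],
    [0, 0, 0, -0.0003, -0.002, 0, 0],
    [0, 0, 0, -0.0003, -0.002, 0, 0],
  ],
)

```text
time: 16.35
tool_pos: [0.5655, 0.1329, 0.0711]
ee_rot: [3.137, 0.001, 2.989]
wrist_force: [-4.1, 4.0, 8.8]
width: 0.0005
finger_force: 4.7
```

Request:
apply_moves(
  commands=[
    [0, 0, 0, 0, 0, 0.01, 0],
    [0, 0, 0, 0, 0.01, 0.025, 0],
    [0, 0, 0, 0.02, 0.03, 0.03, 0],
    [0, 0, 0, 0.05, 0.04, 0.03, 0],
    [0, 0, 0, 0.06, 0.045, 0.027, 0],
  ],
)

```text
time: 16.85
tool_pos: [0.6277, 0.1767, 0.0967]
ee_rot: [3.14, 0.004, 2.988]
wrist_force: [-0.5, -1.3, 0.1]
width: 0.0005
finger_force: 0.0
```

```bash
python3 -c "
from h import *
snapshot('top');snapshot('top')
s=snapshot('wrist');print(get_obs()['tool_pos']);c=proj(s,[.5972,.0425,.065])[0].astype(int)
x=max(0,c[0]-50);y=c[1]-37;print(x,y);save('g.png',cv2.resize(s['pixels'][y:y+75,x:x+100],(800,600),interpolation=cv2.INTER_CUBIC))"
```

```text
[0.62457924 0.17550177 0.09431353]
30 166
```

View pics/g.png

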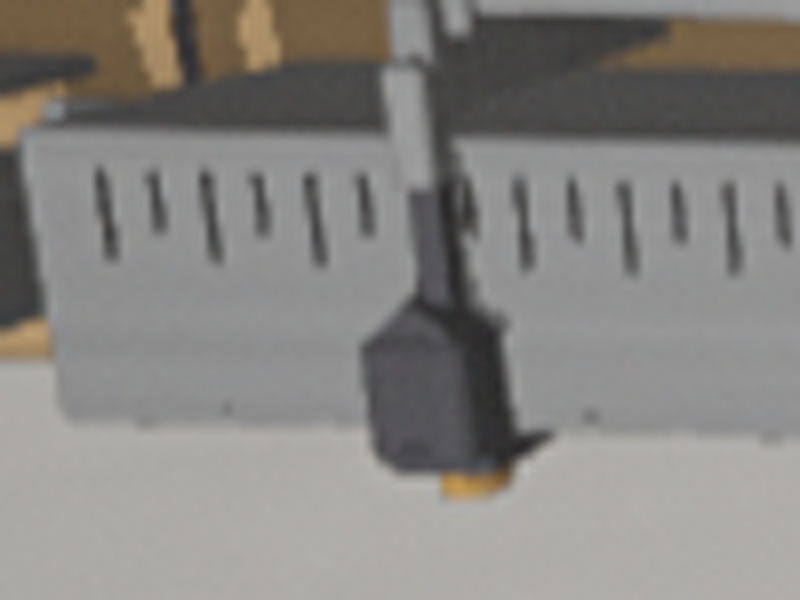

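```bash
python3 -c "
from h import *
s=snapshot('wrist');g=cv2.cvtColor(s['pixels'],cv2.COLOR_RGB2GRAY)
import pickle;pickle.dump(s,open('w5.pkl','wb'))
print('     ',*range(72,96));
for r in range(180,216): print(r,*g[r,72:96])
P=np.array([.5972,.0425,.065]);u=np.array([.154,.988,0]);v=np.array([.988,-.154,0])
print(proj(s,[P,P+u*.001,P+v*.01]))"
```

```text
72 73 74 75 76 77 78 79 80 81 82 83 84 85 86 87 88 89 90 91 92 93 94 95
180 72 73 73 73 72 71 81 121 153 156 157 138 103 73 69 66 67 69 74 76 73 76 75 76
181 71 72 74 71 72 73 75 111 154 154 156 142 109 73 65 69 69 72 73 73 73 75 74 75
182 70 70 70 69 70 68 72 106 154 155 155 145 114 72 65 69 71 74 73 75 73 71 74 73
183 96 92 94 93 91 89 88 107 152 154 155 147 122 73 65 76 82 79 77 77 76 75 76 73
184 134 131 131 130 130 128 126 130 149 153 157 151 127 76 70 92 115 114 114 112 110 107 109 108
185 148 146 147 147 148 147 146 144 147 152 156 151 131 80 74 94 132 145 143 142 142 142 141 140
186 144 145 145 145 146 147 145 144 142 152 155 155 132 85 70 81 114 149 147 147 147 147 147 145
187 145 145 147 145 144 146 145 143 140 152 155 157 137 93 72 80 112 148 149 146 146 147 147 148
188 149 148 147 137 132 149 150 145 138 150 156 158 140 99 71 78 111 142 151 149 149 148 150 146
189 149 149 148 128 96 150 150 148 138 150 155 156 142 103 67 72 102 115 152 151 150 149 149 127
190 149 148 149 139 77 139 151 148 141 145 128 130 122 90 54 61 91 79 142 151 149 152 142 97
191 149 148 148 141 75 12
[... 1585 characters left out ...]
3 69 54 48 49 47 43 49 80 132 151
209 144 146 146 146 133 93 75 79 80 80 81 81 80 81 79 61 53 49 46 44 43 85 151 151
210 142 144 143 140 108 71 71 74 74 72 76 71 72 74 75 70 65 50 49 45 44 79 143 149
211 142 142 144 139 94 77 81 81 81 81 81 81 82 80 83 76 69 51 50 47 42 71 130 149
212 145 144 146 141 100 80 84 84 84 84 84 82 85 88 86 84 74 57 48 49 42 65 122 150
213 145 146 148 144 108 80 84 87 85 83 85 85 84 87 87 82 74 59 51 47 46 59 111 152
214 145 146 147 144 115 82 83 85 85 84 85 84 85 87 86 83 75 60 50 46 47 54 105 152
215 145 146 147 147 125 81 83 87 86 82 85 83 82 86 87 83 77 62 48 48 47 48 94 152
[[ 81.72308013 204.71582313]
 [ 83.04291626 204.7166013 ]
 [ 83.55263372 217.30772373]]
```

Request:
apply_moves(
  commands=[
    [0, 0, 0, 0.005, -0.03, 0.015, 0],
    [0, 0, 0, 0.012, -0.06, 0.02, 0],
    [0, 0, 0, 0.021, -0.09, 0.02, 0],
    [0, 0, 0, 0.021, -0.12, 0.015, 0],
    [0, 0, 0, 0.021, -0.141, 0.01, 0],
  ],
)

```text
time: 17.55
tool_pos: [0.6451, 0.032, 0.1055]
ee_rot: [-3.141, -0.0, 2.986]
wrist_force: [-0.8, -0.5, 0.5]
width: 0.0007
finger_force: 0.0
```

```bash
cat > m.py <<'E'
from h import *
import sys,pickle
snapshot('top');snapshot('top')
s=snapshot('wrist');o=get_obs();print(o['time'],o['tool_pos']);P=np.array([.5972,.0425,.065]);u=np.array([.154,.988,0])
q=proj(s,[P,P+u*.001]);print(q);c=q[0].astype(int);x=c[0]-50;y=c[1]-37;print(x,y,s["cx"])
pickle.dump(s,open(sys.argv[1]+'.pkl','wb'))
save(sys.argv[1]+'.png',cv2.resize(s['pixels'][y:y+75,x:x+100],(800,600),interpolation=cv2.INTER_CUBIC))
g=cv2.cvtColor(s['pixels'],cv2.COLOR_RGB2GRAY)
print('   ',*range(c[0]-10,c[0]+14))
for r in range(c[1]-16,c[1]+7): print(r,*g[r,c[0]-10:c[0]+14])
E
python3 m.py h1
```

```text
17.7 [0.6448412  0.03320281 0.10487429]
[[265.59567738 147.98241709]
 [266.91401849 147.97688049]]
215 110 259.35272839803514
    255 256 257 258 259 260 261 262 263 264 265 266 267 268 269 270 271 272 273 274 275 276 277 278
131 105 104 104 103 105 104 104 103 106 104 102 88 99 108 110 108 102 93 104 104 105 104 105 104
132 106 103 98 101 106 105 105 107 105 97 105 97 97 102 103 103 98 100 107 105 106 109 105 107
133 107 103 82 86 106 108 107 108 102 80 107 105 86 81 79 81 84 106 108 106 109 103 87 108
134 107 102 67 77 105 108 105 106 99 59 106 104 73 62 62 66 79 107 107 108 108 98 61 105
135 106 101 68 81 106 106 105 107 99 58 108 104 69 60 60 62 80 106 107 105 107 97 59 105
136 104 101 69 89 105 103 105 106 98 62 105 102 63 60 61 63 79 104 105 105 104 99 62 105
137 105 101 72 87 104 105 105 106 96 65 105 104 64 61 60 65 87 106 106 106 106 98 66 105
138 107 101 69 91 107 105 107 107 99 66 107 102 67 61 61 69 94 107 107 105 104 91 66 106
139 104 102 71 89 108 105 105 106 97 67 107 105 67 62 62 69 95 108 106 105 103 82 64 105
140 105 99 79 88 105 105 105 104 91 65 106 105 69 58 59 6
[... 510 characters left out ...]
04 103 106 104 105 107 102 67 63 62 69 95 105 106 105 104 105 104 103
147 103 103 103 103 104 101 105 105 104 104 99 86 58 62 61 72 104 107 104 103 105 102 104 104
148 102 103 103 103 104 104 104 103 103 96 76 59 57 57 60 73 106 105 104 103 105 104 103 102
149 103 104 103 105 104 104 104 104 96 76 58 60 59 60 62 82 106 106 103 105 104 103 103 104
150 103 103 106 103 104 105 104 96 75 61 62 63 62 62 63 82 102 106 105 104 104 103 104 103
151 105 106 104 104 105 105 95 75 59 64 64 64 62 62 62 65 82 101 107 106 104 104 106 105
152 106 104 105 106 106 95 68 56 59 62 64 61 62 65 62 58 60 80 97 106 108 106 107 103
153 104 105 105 105 105 81 55 57 61 61 59 60 62 57 60 61 59 59 85 107 106 105 105 106
```

View pics/h1.png

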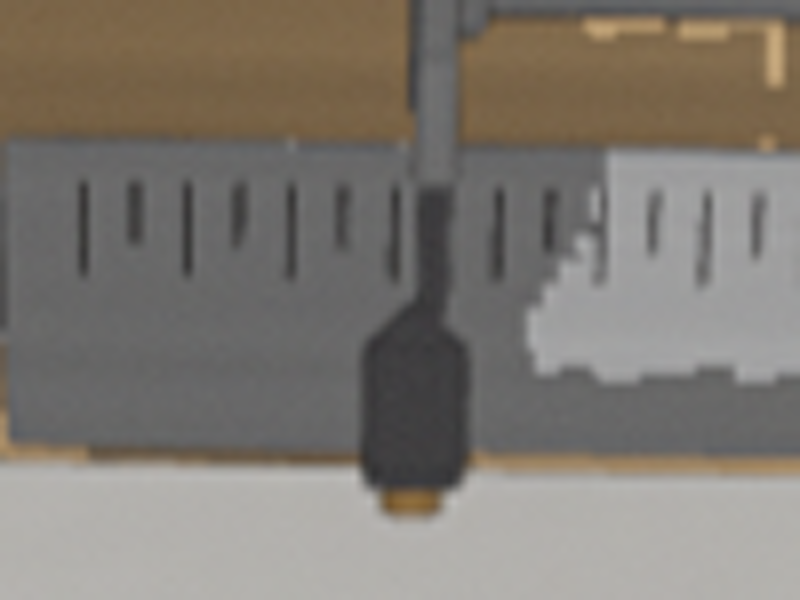

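Now seen from directly above: rider centre at column 266.4 and pointer centre at 268.65, so 2.2 px, or about 1.65 mm (5 mm of rim), to go.

Request:
apply_moves(
  commands=[
    [0, 0, 0, -0.02, 0.03, 0, 0],
    [0, 0, 0, -0.04, 0.06, 0, 0],
    [0, 0, 0, -0.065, 0.09, 0, 0],
    [0, 0, 0, -0.078, 0.107, -0.015, 0],
    [0, 0, 0, -0.078, 0.107, -0.025, 0],
  ],
)

```text
time: 18.2
tool_pos: [0.5658, 0.145, 0.0804]
ee_rot: [3.14, -0.0, 2.993]
wrist_force: [0.5, -1.0, -0.3]
width: 0.0004
finger_force: 0.0
```

```bash
python3 -c "
from h import *
snapshot('top');snapshot('top');o=get_obs();print(o['tool_pos'],o['wrist_force'])"
```

```text
[0.56647954 0.14217527 0.07867613] [-0.26115399 -0.30552845 -1.16870845]
```

Request:
apply_moves(
  commands=[
    [0, 0, 0, 0, -0.002, -0.005, 0],
    [0, 0, 0, 0, -0.002, -0.007, 0],
    [0, 0, 0, 0, -0.002, -0.009, 0],
    [0, 0, 0, 0, -0.002, -0.0105, 0],
    [0, 0, 0, 0, -0.002, -0.0105, 0],
  ],
)

```text
time: 18.8
tool_pos: [0.5689, 0.1387, 0.071]
ee_rot: [-3.141, 0.001, 2.987]
wrist_force: [-1.4, -1.3, 3.9]
width: 0.0007
finger_force: 2.0
```

Request:
apply_moves(
  commands=[
    [0, 0, 0, -0.0003, -0.002, 0, 0],
    [0, 0, 0, -0.0006, -0.004, 0, 0],
    [0, 0, 0, -0.0009, -0.0055, 0, 0],
    [0, 0, 0, -0.0009, -0.0055, 0, 0],
    [0, 0, 0, -0.0009, -0.0055, 0, 0],
  ],
)

```text
time: 19.3
tool_pos: [0.5683, 0.1351, 0.0712]
ee_rot: [3.138, 0.003, 2.988]
wrist_force: [-0.8, 3.1, 6.1]
width: 0.0004
finger_force: 2.9
```

Request:
apply_moves(
  commands=[
    [0, 0, 0, 0, 0, -0.0005, 0],
    [0, 0, 0, -0.0001, -0.0008, -0.0005, 0],
    [0, 0, 0, -0.0002, -0.0014, -0.0005, 0],
    [0, 0, 0, -0.0002, -0.0014, -0.0005, 0],
    [0, 0, 0, -0.0002, -0.0014, -0.0005, 0],
  ],
)

```text
time: 19.8
tool_pos: [0.5681, 0.1339, 0.0712]
ee_rot: [3.138, 0.003, 2.988]
wrist_force: [-0.1, 2.3, 6.0]
width: 0.0002
finger_force: 3.6
```

Request:
apply_moves(
  commands=[
    [0, 0, 0, 0, 0, 0.012, 0],
    [0, 0, 0, 0, 0, 0.03, 0],
    [0, 0, 0, 0.025, -0.03, 0.034, 0],
    [0, 0, 0, 0.05, -0.065, 0.034, 0],
    [0, 0, 0, 0.077, -0.1, 0.034, 0],
  ],
)

```text
time: 20.3
tool_pos: [0.6446, 0.0311, 0.1037]
ee_rot: [-3.141, 0.0, 2.989]
wrist_force: [0.8, 0.4, -0.8]
width: 0.0004
finger_force: 0.0
```

```bash
python3 m.py h2
```

```text
20.45 [0.64462363 0.02952661 0.10223147]
[[270.91480416 145.10531235]
 [272.25035498 145.09801124]]
220 108 259.35272839803514
    260 261 262 263 264 265 266 267 268 269 270 271 272 273 274 275 276 277 278 279 280 281 282 283
129 106 104 98 99 107 106 104 107 106 95 86 96 98 97 99 94 100 106 106 105 106 106 105 105
130 107 105 86 87 107 109 105 108 104 74 71 72 74 75 80 84 82 107 108 107 105 105 93 99
131 107 103 77 75 106 106 105 107 100 60 66 62 62 63 71 81 69 106 107 105 105 101 68 90
132 106 101 69 73 108 105 106 105 101 59 69 63 62 62 73 82 65 106 105 106 107 98 61 88
133 106 99 67 75 105 106 104 106 100 60 76 64 60 64 73 82 65 104 107 107 106 99 60 88
134 103 99 68 75 106 104 105 106 100 58 71 66 64 61 72 82 66 105 106 102 105 98 59 90
135 107 102 67 77 106 106 106 105 100 53 70 66 62 62 73 84 71 107 103 105 106 101 60 89
136 106 102 68 73 106 104 106 108 101 52 72 62 62 63 74 83 77 105 107 105 108 99 61 91
137 105 101 76 81 105 105 105 106 99 48 73 62 60 62 71 80 82 106 105 105 106 99 63 97
138 104 103 93 95 104 107 103 107 98 50 72 63 61 62 75 87 95 103 105 104 105 99 67 103
[... 483 characters left out ...]
02 102 103 102 105 101 69 59 60 63 80 106 104 103 107 103 103 103 103 102
145 103 103 103 103 102 103 103 104 103 101 67 61 59 63 83 106 104 104 102 105 103 104 101 101
146 105 103 101 102 104 103 105 104 103 90 63 60 62 64 78 97 107 104 104 105 103 104 102 109
147 104 105 104 104 103 105 107 103 92 72 62 63 63 63 64 81 101 107 105 104 104 103 101 118
148 106 103 106 104 106 104 99 87 70 63 63 64 63 61 61 67 86 100 106 105 103 101 112 140
149 108 106 106 106 106 102 74 62 56 59 64 64 62 61 61 60 65 84 99 107 105 110 143 162
150 104 105 105 105 103 94 56 57 60 60 61 61 61 60 59 57 59 59 79 108 105 122 164 165
151 103 103 104 105 103 86 55 58 62 61 62 62 62 62 61 63 62 59 69 99 103 119 162 163
```

Pointer centre is at 271.87 and rider centre at about 271.6, a difference of about 0.2 mm, so they are in line. Next, moving behind the loaf's tail at guide y ≈ −0.19.

Request:
apply_moves(
  commands=[
    [0, 0, 0, 0, 0, 0.025, 0],
    [0, 0, 0, -0.02, -0.035, 0.035, 0],
    [0, 0, 0, -0.045, -0.075, 0.035, 0],
    [0, 0, 0, -0.07, -0.115, 0.035, 0],
    [0, 0, 0, -0.095, -0.155, 0.035, 0],
  ],
)

```text
time: 20.95
tool_pos: [0.5473, -0.1226, 0.1382]
ee_rot: [-3.141, -0.001, 2.99]
wrist_force: [-0.1, -0.4, -0.5]
width: 0.0003
finger_force: 0.0
```

Request:
apply_moves(
  commands=[
    [0, 0, 0, -0.02, -0.035, 0, 0],
    [0, 0, 0, -0.037, -0.067, 0, 0],
    [0, 0, 0, -0.037, -0.067, 0, 0],
    [0, 0, 0, -0.037, -0.067, 0, 0],
    [0, 0, 0, -0.037, -0.067, 0, 0],
  ],
)

```text
time: 21.45
tool_pos: [0.5123, -0.1881, 0.1382]
ee_rot: [3.141, -0.0, 2.989]
wrist_force: [0.5, 0.2, 0.8]
width: 0.0003
finger_force: 0.0
```

```bash
python3 - <<'E'
from h import *
S={n:snapshot(n) for n in("wrist","top")}
o=get_obs();print(o['time'],o['tool_pos'],o['ee_rot'])
for n in S:
  for q,z in dict(cheese_tail=.046,cheese_cut_end=.046,knife_slot=.02,cheese=.02).items():
    print(n,q,[(round(d["score"],2),np.round(d["pixel"],1).tolist(),onz(S[n],d["pixel"],z)[:2].round(4).tolist()) for d in place_of(n,q)[:3]])
save("i.png",cv2.resize(S["wrist"]["pixels"],(800,600)))
E
```

```text
21.55 [ 0.51253514 -0.18800883  0.1381398 ] [ 3.14114734e+00 -1.21078177e-04  2.99009452e+00]
wrist cheese_tail [(0.93, [187.2, 189.6], [0.4974, -0.2579]), (0.67, [277.8, 189.0], [0.5102, -0.1706])]
wrist cheese_cut_end [(0.9, [396.8, 193.1], [0.5321, -0.0562]), (0.88, [108.7, 201.2], [0.497, -0.3366])]
wrist knife_slot [(0.78, [436.7, 186.5], [0.5394, -0.0019])]
wrist cheese [(0.67, [154.6, 192.6], [0.5001, -0.3007]), (0.58, [330.0, 182.5], [0.5177, -0.114])]
top cheese_tail [(0.78, [298.5, 211.4], [0.5173, -0.1619]), (0.64, [136.8, 119.2], [0.7621, 0.2455])]
top cheese_cut_end [(0.85, [254.4, 209.4], [0.5246, -0.051])]
top knife_slot [(0.87, [235.8, 203.8], [0.5411, -0.0032]), (0.33, [254.7, 209.6], [0.5251, -0.0518])]
top cheese [(0.83, [275.2, 209.6], [0.524, -0.1048]), (0.76, [149.8, 132.2], [0.7339, 0.219])]
```

View pics/i.png

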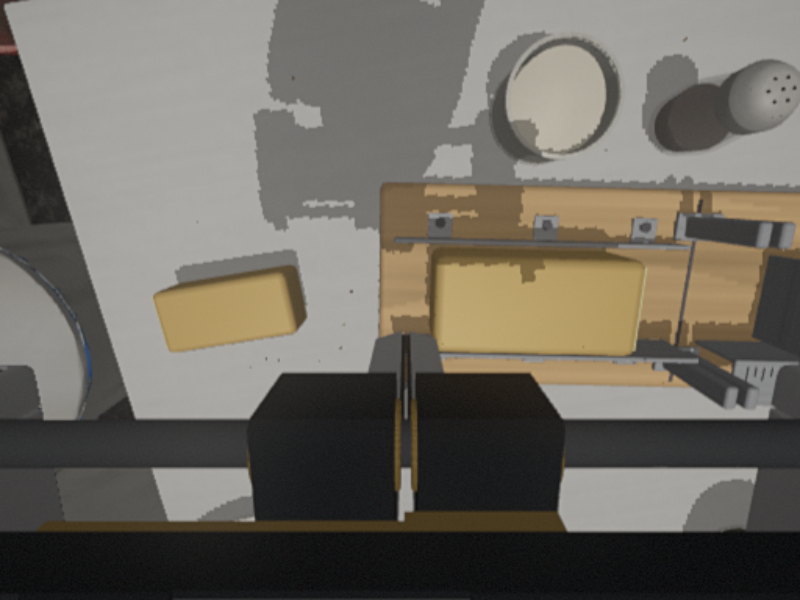

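View: loaf tail top edge at about (277,190), with the fingertip just behind it and centred in the lane. Backing off slightly and descending.

Request:
apply_moves(
  commands=[
    [0, 0, 0, -0.001, -0.007, -0.01, 0],
    [0, 0, 0, -0.001, -0.007, -0.035, 0],
    [0, 0, 0, -0.001, -0.007, -0.06, 0],
    [0, 0, 0, -0.001, -0.007, -0.08, 0],
    [0, 0, 0, -0.001, -0.007, -0.092, 0],
  ],
)

```text
time: 22.45
tool_pos: [0.5095, -0.1963, 0.0433]
ee_rot: [3.14, -0.004, 2.987]
wrist_force: [-0.2, -0.0, -0.3]
width: 0.0005
finger_force: 0.0
```

Request:
apply_moves(
  commands=[
    [0, 0, 0, 0.0005, 0.003, 0, 0],
    [0, 0, 0, 0.001, 0.006, 0, 0],
    [0, 0, 0, 0.0015, 0.009, 0, 0],
    [0, 0, 0, 0.002, 0.012, 0, 0],
    [0, 0, 0, 0.0023, 0.015, 0, 0],
  ],
)

```text
time: 22.95
tool_pos: [0.5143, -0.1824, 0.0477]
ee_rot: [-3.139, 0.003, 2.988]
wrist_force: [-0.4, -3.1, 1.8]
width: 0.0002
finger_force: 1.5
```

Request:
apply_moves(
  commands=[
    [0, 0, 0, 0.0005, 0.003, 0, 0],
    [0, 0, 0, 0.001, 0.006, 0, 0],
    [0, 0, 0, 0.0015, 0.009, 0, 0],
    [0, 0, 0, 0.002, 0.012, 0, 0],
    [0, 0, 0, 0.0023, 0.015, 0, 0],
  ],
)

```text
time: 23.45
tool_pos: [0.5158, -0.1665, 0.0464]
ee_rot: [-3.141, 0.0, 2.988]
wrist_force: [0.5, -4.0, 1.8]
width: 0.0003
finger_force: 2.0
```

Request:
apply_moves(
  commands=[
    [0, 0, 0, 0.0006, 0.004, 0, 0],
    [0, 0, 0, 0.0012, 0.008, 0, 0],
    [0, 0, 0, 0.0019, 0.012, 0, 0],
    [0, 0, 0, 0.0025, 0.016, 0, 0],
    [0, 0, 0, 0.0031, 0.02, 0, 0],
  ],
)

```text
time: 23.95
tool_pos: [0.5189, -0.1462, 0.0463]
ee_rot: [-3.142, 0.0, 2.988]
wrist_force: [0.2, -4.3, 4.6]
width: 0.0006
finger_force: 2.1
```

Request:
apply_moves(
  commands=[
    [0, 0, 0, 0.0006, 0.004, 0, 0],
    [0, 0, 0, 0.0012, 0.008, 0, 0],
    [0, 0, 0, 0.0019, 0.012, 0, 0],
    [0, 0, 0, 0.0025, 0.016, 0, 0],
    [0, 0, 0, 0.0031, 0.02, 0, 0],
  ],
)

```text
time: 24.45
tool_pos: [0.5219, -0.1261, 0.0462]
ee_rot: [3.141, -0.0, 2.988]
wrist_force: [0.2, -3.4, 2.5]
width: 0.0004
finger_force: 2.1
```

Request:
apply_moves(
  commands=[
    [0, 0, 0, 0.0006, 0.004, 0, 0],
    [0, 0, 0, 0.0012, 0.008, 0, 0],
    [0, 0, 0, 0.0019, 0.012, 0, 0],
    [0, 0, 0, 0.0025, 0.016, 0, 0],
    [0, 0, 0, 0.0031, 0.02, 0, 0],
  ],
)

```text
time: 24.95
tool_pos: [0.5249, -0.1061, 0.0461]
ee_rot: [3.141, -0.0, 2.988]
wrist_force: [0.3, -3.9, 2.6]
width: 0.0005
finger_force: 2.1
```

```bash
python3 - <<'E'
from h import *
for n in ("wrist","top"):
  s=snapshot(n)
  for q,z in dict(cheese_tail=.046,cheese_cut_end=.046,stop_face=.044).items():
    print(n,q,[(round(d["score"],2),np.round(d["pixel"],1).tolist(),onz(s,d["pixel"],z)[:2].round(4).tolist()) for d in place_of(n,q)[:3]])
  a=s["pixels"]; save(n+"_j.png",cv2.resize(a if n=="wrist" else a[160:250,170:290],(800,600),interpolation=cv2.INTER_CUBIC))
o=get_obs();print(o['time'],o['tool_pos'],o['wrist_force'])
E
```

```text
wrist cheese_tail [(0.85, [278.2, 216.8], [0.5201, -0.0939]), (0.6, [52.1, 218.4], [0.4983, -0.241])]
wrist cheese_cut_end [(0.69, [459.1, 219.6], [0.5404, 0.0235]), (0.39, [277.5, 218.8], [0.5214, -0.0946])]
wrist stop_face [(0.79, [494.1, 226.7], [0.5499, 0.0481])]
top cheese_tail [(0.96, [267.0, 207.9], [0.5277, -0.0828]), (0.71, [337.3, 217.1], [0.5009, -0.2589]), (0.59, [135.0, 117.7], [0.7661, 0.2501])]
top cheese_cut_end [(0.95, [369.7, 216.1], [0.5018, -0.3402]), (0.74, [159.9, 138.9], [0.7097, 0.1864]), (0.64, [222.3, 205.2], [0.5369, 0.0297])]
top stop_face []
25.35 [ 0.52415306 -0.10550947  0.04531461] [ 0.79185591  0.2664884  -0.07913279]
```

View pics/wrist_j.png

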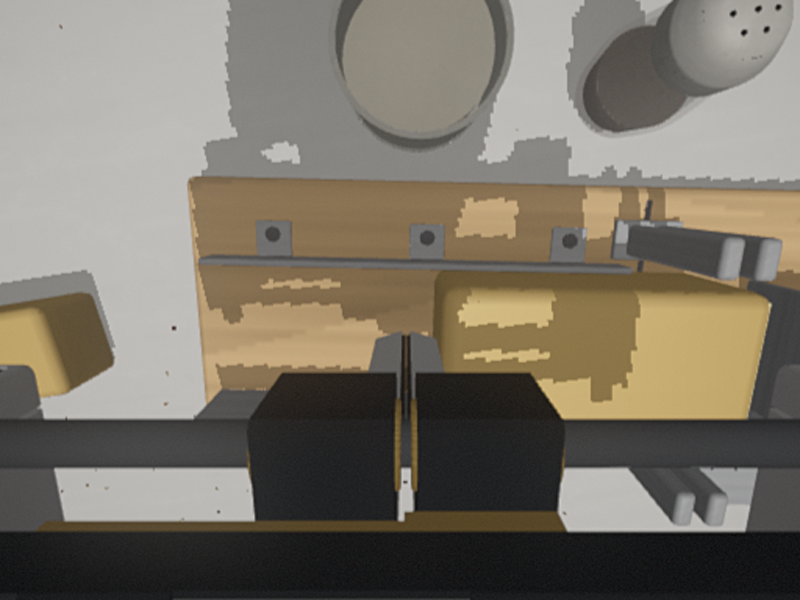

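The loaf is past the uprights with its cut end at about column 490, roughly 22–25 mm short of the stop. Continuing more slowly.

Request:
apply_moves(
  commands=[
    [0, 0, 0, 0.0005, 0.003, 0, 0],
    [0, 0, 0, 0.001, 0.006, 0, 0],
    [0, 0, 0, 0.0015, 0.009, 0, 0],
    [0, 0, 0, 0.0019, 0.012, 0, 0],
    [0, 0, 0, 0.0023, 0.015, 0, 0],
  ],
)

```text
time: 25.85
tool_pos: [0.5273, -0.0912, 0.0462]
ee_rot: [-3.142, 0.0, 2.988]
wrist_force: [1.0, -1.8, -1.2]
width: 0.0004
finger_force: 0.8
```

Request:
apply_moves(
  commands=[
    [0, 0, 0, 0.0002, 0.001, 0, 0],
    [0, 0, 0, 0.0003, 0.002, 0, 0],
    [0, 0, 0, 0.0005, 0.003, 0, 0],
    [0, 0, 0, 0.0006, 0.004, 0, 0],
    [0, 0, 0, 0.0006, 0.004, 0, 0],
  ],
)

```text
time: 26.35
tool_pos: [0.5279, -0.0874, 0.0463]
ee_rot: [3.141, 0.0, 2.988]
wrist_force: [-0.2, -1.3, -1.6]
width: 0.0003
finger_force: 0.6
```

```bash
python3 - <<'E'
from h import *
s=snapshot("scene")
save("k.png",cv2.resize(s["pixels"][150:230,190:310],(800,533),interpolation=cv2.INTER_CUBIC))
s=snapshot("wrist")
for q,z in dict(cheese_tail=.046,cheese_cut_end=.046,stop_face=.044).items():
    print(q,[(round(d["score"],2),np.round(d["pixel"],1).tolist(),onz(s,d["pixel"],z)[:2].round(4).tolist()) for d in place_of("wrist",q)[:3]])
o=get_obs();print(o['time'],o['tool_pos'],o['wrist_force'])
E
```

```text
cheese_tail [(0.98, [27.3, 217.3], [0.4981, -0.2382]), (0.74, [279.9, 223.2], [0.5277, -0.0747]), (0.52, [477.9, 308.1], [0.6126, 0.0558])]
cheese_cut_end [(0.56, [459.0, 224.3], [0.5467, 0.0423])]
stop_face []
26.6 [ 0.52789718 -0.08737368  0.04628195] [-0.3135803  -0.85112372  0.55759238]
```

Request:
apply_moves(
  commands=[
    [0, 0, 0, 0.0001, 0.0007, 0, 0],
    [0, 0, 0, 0.0002, 0.0014, 0, 0],
    [0, 0, 0, 0.0003, 0.0021, 0, 0],
    [0, 0, 0, 0.0004, 0.0028, 0, 0],
    [0, 0, 0, 0.0005, 0.0035, 0, 0],
  ],
)

```text
time: 27.1
tool_pos: [0.5284, -0.084, 0.0463]
ee_rot: [-3.141, 0.0, 2.988]
wrist_force: [0.6, -2.8, 0.0]
width: 0.0003
finger_force: 1.1
```

Request:
apply_moves(
  commands=[
    [0, 0, 0, 0.0001, 0.0004, 0, 0],
    [0, 0, 0, 0.0001, 0.0008, 0, 0],
    [0, 0, 0, 0.0002, 0.0012, 0, 0],
    [0, 0, 0, 0.0002, 0.0016, 0, 0],
    [0, 0, 0, 0.0003, 0.002, 0, 0],
  ],
)

```text
time: 27.6
tool_pos: [0.5287, -0.082, 0.0462]
ee_rot: [-3.142, 0.0, 2.988]
wrist_force: [0.1, -2.6, -0.5]
width: 0.0005
finger_force: 1.2
```

Request:
apply_moves(
  commands=[
    [0, 0, 0, 0, 0.0003, 0, 0],
    [0, 0, 0, 0.0001, 0.0006, 0, 0],
    [0, 0, 0, 0.0001, 0.0009, 0, 0],
    [0, 0, 0, 0.0002, 0.0012, 0, 0],
    [0, 0, 0, 0.0002, 0.0015, 0, 0],
  ],
)

```text
time: 28.1
tool_pos: [0.5289, -0.0805, 0.0463]
ee_rot: [-3.142, 0.0, 2.988]
wrist_force: [-0.3, -2.3, 1.0]
width: 0.0005
finger_force: 1.3
```

```bash
python3 - <<'E'
from h import *
o=get_obs();print(o['time'],o['tool_pos'],o['wrist_force'])
s=snapshot("wrist")
P=np.array([.541,-.001,0]);u=np.array([.154,.988,0]);v=np.array([.988,-.154,0])
# row profile at loaf top height (72mm) gx=-20
hsv=cv2.cvtColor(s["pixels"],cv2.COLOR_RGB2HSV)
for gx in (-.02,-.01):
  for z in (.06,):
   for gy in np.arange(.03,.07,.002):
    c=proj(s,P+u*gy+v*gx+np.array([0,0,z]))[0].round().astype(int)
    if 0<=c[0]<512 and 0<=c[1]<384: print(gx,round(gy,3),c,s["pixels"][c[1],c[0]])
E
```

```text
28.1 [ 0.52887791 -0.08050105  0.04627178] [-0.25353757 -2.2525592   0.96922694]
-0.02 0.03 [446 202] [203 178 119]
-0.02 0.032 [449 202] [202 176 116]
-0.02 0.034 [452 202] [203 176 117]
-0.02 0.036 [456 202] [202 175 115]
-0.02 0.038 [459 202] [202 176 116]
-0.02 0.04 [462 202] [201 175 115]
-0.02 0.042 [466 202] [200 174 114]
-0.02 0.044 [469 202] [200 173 113]
-0.02 0.046 [472 202] [199 172 110]
-0.02 0.048 [476 202] [200 174 113]
-0.02 0.05 [479 202] [199 172 111]
-0.02 0.052 [482 202] [199 172 112]
-0.02 0.054 [486 202] [198 171 111]
-0.02 0.056 [489 202] [182 155  98]
-0.02 0.058 [492 202] [168 143 108]
-0.02 0.06 [496 202] [191 162 119]
-0.02 0.062 [499 202] [136 112  80]
-0.02 0.064 [502 202] [105  96  82]
-0.02 0.066 [506 202] [89 90 87]
-0.02 0.068 [509 202] [90 88 86]
-0.01 0.03 [443 218] [202 177 116]
-0.01 0.032 [447 218] [202 176 116]
-0.01 0.034 [450 218] [202 175 115]
-0.01 0.036 [453 218] [201 175 115]
-0.01 0.038 [456 218] [201 175 115]
-0.01 0.04 [460 218] [201 174 114]
-0.01 0.042 [463 218] [200 173 112]
-0.01 0.044 [466 218] [200 174 114]
-0.01 0.046 [470 218] [200 173 114]
-0.01 0.048 [473 218] [199 173 113]
-0.01 0.05 [476 218] [198 172 111]
-0.01 0.052 [480 218] [199 173 112]
-0.01 0.054 [483 218] [196 170 110]
-0.01 0.056 [486 218] [182 155  98]
-0.01 0.058 [489 218] [147 148 151]
-0.01 0.06 [493 218] [164 163 165]
-0.01 0.062 [496 218] [164 164 164]
-0.01 0.064 [499 218] [163 163 164]
-0.01 0.066 [503 218] [163 163 164]
-0.01 0.068 [506 218] [164 165 164]
-0.01 0.07 [509 218] [142 142 143]
```

Request:
apply_moves(
  commands=[
    [0, 0, 0, 0, 0.0003, 0, 0],
    [0, 0, 0, 0.0001, 0.0006, 0, 0],
    [0, 0, 0, 0.0001, 0.0009, 0, 0],
    [0, 0, 0, 0.0001, 0.001, 0, 0],
    [0, 0, 0, 0.0001, 0.001, 0, 0],
  ],
)

```text
time: 28.65
tool_pos: [0.5289, -0.0803, 0.0463]
ee_rot: [-3.14, 0.0, 2.988]
wrist_force: [-0.7, -6.2, 0.4]
width: 0.0003
finger_force: 2.7
```

Request:
apply_moves(
  commands=[
    [0, 0, 0, 0, 0.0003, 0, 0],
    [0, 0, 0, 0.0001, 0.0006, 0, 0],
    [0, 0, 0, 0.0001, 0.0009, 0, 0],
    [0, 0, 0, 0.0001, 0.001, 0, 0],
    [0, 0, 0, 0.0001, 0.001, 0, 0],
  ],
)

```text
time: 29.15
tool_pos: [0.5289, -0.0803, 0.0463]
ee_rot: [-3.138, 0.0, 2.987]
wrist_force: [-0.3, -8.0, 0.4]
width: 0.0004
finger_force: 3.8
```

Contact: the tip stalls while the force rises to about 8 N. Backing off and checking the pointer.

Request:
apply_moves(
  commands=[
    [0, 0, 0, -0.0005, -0.004, 0, 0],
    [0, 0, 0, -0.002, -0.012, 0, 0],
    [0, 0, 0, -0.0035, -0.022, 0, 0],
    [0, 0, 0, -0.0035, -0.022, 0.04, 0],
    [0, 0, 0, -0.0035, -0.022, 0.085, 0],
  ],
)

```text
time: 29.65
tool_pos: [0.5234, -0.1003, 0.1294]
ee_rot: [3.14, -0.007, 2.987]
wrist_force: [0.8, -1.8, 0.7]
width: 0.0007
finger_force: 0.0
```

Request:
apply_moves(
  commands=[
    [0, 0, 0, 0.03, 0.025, 0, 0],
    [0, 0, 0, 0.06, 0.055, 0, 0],
    [0, 0, 0, 0.09, 0.09, 0, 0],
    [0, 0, 0, 0.119, 0.13, -0.01, 0],
    [0, 0, 0, 0.119, 0.133, -0.027, 0],
  ],
)

```text
time: 30.15
tool_pos: [0.6476, 0.037, 0.1043]
ee_rot: [3.138, 0.003, 2.993]
wrist_force: [0.9, -0.3, -0.1]
width: 0.0005
finger_force: 0.0
```

```bash
python3 m.py h3; python3 - <<'E'
from h import *
s=snapshot("top")
for q,z in dict(cheese_tail=.046,cheese_cut_end=.046,stop_face=.044,cheese=.02,cheese_tin=0,salt_shaker=0,ramekin=0).items():
    print(q,[(round(d["score"],2),np.round(d["pixel"],1).tolist(),onz(s,d["pixel"],z)[:2].round(4).tolist()) for d in place_of("top",q)[:3]])
E
```

```text
30.3 [0.64323775 0.0327812  0.10197888]
[[262.9134786  151.34815383]
 [264.25219108 151.35162665]]
212 114 259.35272839803514
    252 253 254 255 256 257 258 259 260 261 262 263 264 265 266 267 268 269 270 271 272 273 274 275
135 106 104 103 97 106 106 107 105 105 104 94 101 104 105 102 98 106 107 106 103 106 106 105 102
136 106 109 97 83 106 107 104 106 106 93 83 82 84 84 89 100 91 106 106 106 105 105 98 93
137 106 104 83 63 105 106 108 107 102 72 65 62 59 59 74 99 62 105 106 107 108 104 81 78
138 104 104 82 62 106 106 106 105 101 64 63 63 58 62 77 100 57 106 105 104 106 101 69 74
139 105 102 83 64 106 104 105 105 99 57 63 61 62 62 77 100 64 105 106 106 107 102 67 74
140 105 102 79 62 105 104 105 108 101 57 64 65 61 62 78 100 66 103 107 106 105 101 66 75
141 104 104 81 66 105 106 105 106 101 54 68 66 62 61 75 93 67 104 106 104 106 100 70 82
142 106 103 84 69 107 106 106 107 100 59 69 62 61 62 72 83 67 107 106 104 106 102 72 88
143 105 102 84 80 104 104 105 106 101 55 64 63 61 60 73 82 66 104 106 104 106 100 68 88
144 105 104 92 95 104 106 105 104 100 53 56 62 62 62 73 93 86 103 104 
[... 1130 characters left out ...]
06 102 83 55 59 62 63 61 60 60 60 61 60 60 58 65 101 105 103 107 103
cheese_tail [(0.73, [336.3, 215.6], [0.5047, -0.2565]), (0.67, [135.1, 118.8], [0.7633, 0.2498])]
cheese_cut_end [(0.93, [372.4, 214.5], [0.5056, -0.3472]), (0.74, [213.8, 204.3], [0.5396, 0.0511]), (0.74, [158.0, 139.0], [0.7095, 0.1913])]
stop_face [(0.73, [215.7, 200.0], [0.5505, 0.0464])]
cheese [(0.8, [234.8, 204.6], [0.5391, -0.0006]), (0.65, [350.3, 217.3], [0.5001, -0.2978]), (0.63, [153.1, 131.6], [0.7353, 0.2104])]
cheese_tin [(0.92, [266.9, 253.7], [0.4099, -0.0813]), (0.31, [235.1, 202.7], [0.5452, -0.0005])]
salt_shaker [(0.74, [231.6, 244.5], [0.4357, 0.0106])]
ramekin [(0.68, [214.1, 205.9], [0.5379, 0.055])]
```

Pointer and rider are still within 0.2 mm and unchanged relative to the ticks, and the cut end is at the stop. Lifting clear and handing in.

Request:
apply_moves(
  commands=[
    [0, 0, 0, 0, 0, 0.02, 0],
    [0, 0, 0, 0, 0, 0.04, 0],
    [0, 0, 0, 0, 0, 0.06, 0],
    [0, 0, 0, 0, 0, 0.06, 0],
    [0, 0, 0, 0, 0, 0.06, 0],
  ],
)

```text
time: 31.2
tool_pos: [0.6447, 0.0323, 0.1646]
ee_rot: [3.141, 0.001, 2.988]
wrist_force: [0.9, -0.1, 1.0]
width: 0.0002
finger_force: 0.0
```

```bash
python3 -c "
from bench import *
print(close_job())"
```

```text
the job is handed in; nothing more can be done
None
```

The job is handed in at about 31 s: the pointer measured within about 0.2 mm of the rider's mark after the push, and the loaf was pushed up to the stop (contact read from the force rise, about 8 N), with the arm lifted clear; no verdict came back.

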